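# Back-light check of a new bite splint

## Task

Lift the new blue bite splint level out of its press mould and lay it flat on the middle of the black pad of the lamp stand, lengthwise to the stand (either way round), and let go of it. Then take the hinged lamp panel by its bar and, without letting it drop, swing it forward over the splint until its yellow pointer meets the red marker on the scale, for the crack check. The hinge has no catch, so finish while still holding the lamp there, and leave the red marker and the other things where they are.

Things in the scene. Friction and masses are not known exactly. Their poses are not given: they have to be found in the camera images.
- mould: Fixed beige mould half, base 94x100x10 mm, corner pins to 23 mm high. Horseshoe cavity open upward: floor 10 mm, wall tops 19 mm above the worktop, 1.5-2 mm play; core inside the horseshoe, walls round its front and open end. No wall at its sides from x=-16 to +30 mm: fingers reach down to the base there. Origin: centre of underside; x from horseshoe front to open end, z up.
- splint: Loose blue horseshoe bite splint (row of tooth crowns), 50 (x) x 56 (y) x 13 mm, 30 g. Origin: centre of underside; round front to -x, open end to +x. Its two limbs, 11 mm thick, are straight and parallel from x=3 to 21 mm: grasp across both, 56 mm wide, at about x=8 mm. Starts in the mould's cavity on its floor, turned as the mould is.
- stand: Fixed white lamp stand, base 235x165x12 mm (x=-65 to +170). Origin: under the centre of its black pad (88x92 mm, top at 14 mm). Lamp hinge at x=+145, z=62 mm, along the stand's y. x points from pad to hinge, away from the robot; z up. On its right side (y=-80) a quarter-circle aluminium scale, radius 53-71 mm about the hinge, up to 133 mm high.
- stage (a point): Centre of the top of the black pad.
- hinge (a point): Middle of the lamp's hinge axis.
- lamp: Lamp panel, dark ribbed back, white luminous face, 126 mm wide, 0.35 kg +-25 %, on a free hinge without catch. Origin: middle of the hinge axis; panel along its own -x, 27-137 mm from the hinge; y is the axis. At the start it leans back on stops, 105 degrees from level; it swings up over the vertical, then forward and down towards the robot, and if let go there falls level over the pad.
- grip_bar (a point): Middle of the lamp's steel grip bar: round, 10 mm thick, 84 mm long, parallel to the hinge axis, 172 mm from it, 35 mm off the panel's free edge between two side rods (75 mm free between them). Pinched from above with the fingers closing across it, it turns between the pads as the lamp swings.
- pointer (a point): Tip of the lamp's yellow pointer, 78 mm from the hinge axis, in line with the panel and the grip bar (same angle), over the scale.
- red_marker (a point): Outer end of the red marker clip on the scale, 78 mm from the hinge axis, in the pointer tip's plane: the pointer meets the marker when the two points coincide. The clip is stiff and sits 26 to 57 degrees above level, seen from the hinge towards the robot.
- timer: White wind-up timer with a black knob, 75 x 68 x 68 mm, loose bystander. Origin: centre of its underside.
- kidney_dish: Steel kidney dish, 195 x 87 x 35 mm, loose bystander. Origin: centre of its underside.
- white_cup: Small white mixing cup, 42 mm across, 32 mm high, loose bystander. Origin: centre of its underside.

How it is judged:
On the way, in this order (a step that is already met when the one before it is completed fails the run):
1. The splint is lifted clear of the mould in the fingers, still level (z of splint in the frame of mould above 0.035 m and contact force between the fingers and splint above 0.3 N and angle between splint's own z axis and vertical below 0.35 rad), for 0.1 s.
2. The splint lies flat and released on the middle of the black pad, lengthwise, while the lamp still leans back (horizontal distance between splint and stage below 0.018 m and z of splint in the frame of stage below 0.004 m and angle between splint's own z axis and vertical below 0.1 rad and angle between the x axis of splint and the x axis of stand, either way round below 0.3 rad and contact force between the fingers and splint below 0.05 N and linear speed of splint below 0.02 m/s and x of grip_bar in the frame of stand above 0.145 m), for 0.2 s.
At the end, for the whole second after the job is handed in: The fingers hold the lamp still with its pointer tip within 6.5 mm of the red marker (4.8 degrees); the marker has not moved (10 mm); the splint lies flat and free on the black pad, its origin within 18 mm of the pad's centre and its length within 17 degrees of the stand's x axis, either way round (distance between pointer and red_marker below 0.0065 m and angular speed of lamp below 0.08 rad/s and contact force between the fingers and lamp above 0.5 N and contact force between each of lamp, the fingers and splint below 0.05 N and distance of red_marker from where it was at the start of the episode below 0.01 m and horizontal distance between splint and stage below 0.018 m and z of splint in the frame of stage below 0.004 m and angle between splint's own z axis and vertical below 0.1 rad and angle between the x axis of splint and the x axis of stand, either way round below 0.3 rad); the arm keeps its last pose, push and grip.
It fails at once if The lamp is dropped, or swung down to the pad (its bar less than 40 mm above the hinge) (z of grip_bar in the frame of stand below 0.1 m).
It fails at once if The lamp panel strikes the splint (contact force between lamp and splint above 0.5 N).
It fails at once if The red marker is shifted (distance of red_marker from where it was at the start of the episode above 0.01 m).
It fails at once if A bystander is pushed away (more than 25 mm) (distance of any of timer, kidney_dish, white_cup from where it was at the start of the episode above 0.025 m).
It also fails if it takes over 61 s, if anything falls off the work surface, if the arm or the gripper's body presses on something with over 40 N, if the wrist force passes 120 N, or if a joint passes its speed limit or range.

## Robot

A 6-joint arm with a two-finger parallel gripper is mounted at the origin on a cart in front of the work surface, level with it; the furniture and walls round the work are solid. World frame = base frame: x ahead of the robot, y to its left, z up, the work surface at z = 0. Lengths are in m, angles in rad, forces in N, time in s.
With the tool pointing down it reaches from about 0.35 to 1 m from the base axis. Payload 7.1 kg.
Tool frame: the origin (TCP) lies midway between the tips of the shut fingers; the grasp point (between the pads) lies 19 mm behind it; x points along the fingers, y is the direction in which the jaws open and shut, and the axes are right-handed (so a half turn about x gives the same grasp; the last joint's range is limited). The gripper opens to 85 mm and grips with 20 to 120 N. Pads are 22 mm wide; open, the fingers measure 114 mm over their backs; the gripper's body (76 mm by 85 mm) begins 54 mm behind the grasp point. The pads swing forward as they close: fully open they stand 13 mm farther back than shut.
Start: joints at [-1.208, 0.423, 1.63, -0, 1.089, -0.019], TCP at [0.233, -0.58, 0.231] pointing down, gripper open.
Joint ranges: [-3, 3], [-0.9, 2.11], [0.09, 2.58], [-1.31, 4.45], [0.11, 2.69], [-2.54, 2.54]. Speed limits (rad/s): [2.39, 2.39, 3.01, 3.14, 3.14, 3.14].

## Interface

Orientations are given as a 3x3 rotation matrix whose columns are the frame's x, y, z axes.
In Python, from cell import bot gives the robot as it stands.
- The arm moves only by the tool drive_tool, never from a script. Its argument "series" is a list of rows, each a list of 7 numbers: the opening, from 0 (shut) to 1 (fully open), then the shift along the tool's x, y, z in mm, then the turn, a rotation vector about the tool's x, y, z in rad. A call has exactly 8 rows; each row shifts and turns the commanded pose from where the row before left it, along the tool's axes as they then stand; what a row does not reach is not made up. A row lasts 1/12 s, in which the tool goes at most 41.7 mm and 7.16 degrees, less where a joint would pass 70% of its speed; a pose out of reach is approached as far as the arm can. A call with a gripper value outside its range is refused whole. The fingers move at their own pace and stop on an object; "force" is the grip in N (left out, the last holds). Time passes only in rows, so rows that do not move let the fingers close, or fill a call up. It gives the time, the measured TCP pose, the force and the opening at its end, in the units of the state.
- bot.sense(): the state, without advancing time (a new reading comes with each control period).
- bot.camera(name): name is "scene" or "top"; returns a dict with "frame" (384x512x3 uint8, red, green, blue), "fx", "fy", "cx", "cy" (pixels), "pose" (4x4, takes a point from camera to world coordinates). Camera axes: x right, y up, looking along -z (the intrinsics and any distortion apply to the point x, -y, -z); pixel columns grow to the right and rows downward; lengths in m; the calibration is good to about 2 mm. A picture is of the moment at which its call begins. There is no depth.
- bot.close_job(): hands the job in, once; it reports no verdict.
The state is a dict: "t": time; "joints": joint angles; "qd": joint speeds; "tau": joint torques, N m; "position": TCP position; "tool_rot": TCP orientation; "force": force on the tool from outside, world axes, zero at the start; "torque": the same for the moment, N m; "opening": opening from 0.0 (shut) to 1.0 (fully open).
Only numpy, scipy, OpenCV 4.12 (cv2) and the standard library are available. Lean on these libraries where they do the work, as an engineer would, in place of code of your own. Each camera call takes 0.05 s, during which the arm holds its last target.

## Working session

There is one attempt and no reset: what is moved stays moved. The work goes in short steps, Python scripts to look and compute and a tool call to move; the robot and the scene stay as the last step left them, time stands still between calls to the robot, and variables do not carry over. Pictures are saved under pics/ and viewed, and the job is handed in when it is done.

Besides the shell and the picture viewer there is one more tool, called after "Emit:" as name([rows], argument=value, ...), one row to a line, values as JSON. drive_tool: Moves the arm, as the interface text tells. Its arguments: {"type":"object","properties":{"series":{"type":"array","items":{"type":"array","items":{"type":"number"}}},"force":{"type":"number"}},"required":["series"]}

```bash
ls; mkdir -p pics; python3 - <<'E'
from cell import bot
import cv2,numpy as np
np.set_printoptions(precision=4,suppress=True)
for n in("scene","top"):
    c=bot.camera(n); cv2.imwrite(f"pics/{n}0.png",c["frame"][:,:,::-1]); np.savez(f"pics/{n}0.npz",**c)
    print(n,{k:v for k,v in c.items() if k!="frame"})
print(bot.sense())
E
```

```text
pics
scene {'fx': 434.140931893659, 'fy': 434.140931893659, 'cx': 257.69749474374686, 'cy': 193.42227861350216, 'pose': array([[-0.6267,  0.5893, -0.5098, -0.0609],
       [-0.7792, -0.4668,  0.4182,  0.5128],
       [ 0.0084,  0.6594,  0.7518,  0.9079],
       [ 0.    ,  0.    ,  0.    ,  1.    ]])}
top {'fx': 430.59546184340303, 'fy': 430.59546184340303, 'cx': 251.99014231830716, 'cy': 187.5437297666446, 'pose': array([[ 0.0077,  0.9977, -0.0671,  0.4517],
       [-0.9999,  0.0071, -0.0097,  0.0657],
       [-0.0092,  0.0672,  0.9977,  1.0613],
       [ 0.    ,  0.    ,  0.    ,  1.    ]])}
{'t': 0.1, 'joints': array([-1.208 ,  0.4238,  1.6306, -0.    ,  1.0886, -0.019 ]), 'qd': array([ 0.0014, -0.0019, -0.002 , -0.0005, -0.0002,  0.0012]), 'tau': array([  0.0001, -55.8426, -28.2443,   0.    ,   0.003 ,  -0.    ]), 'position': array([ 0.2327, -0.5795,  0.2306]), 'tool_rot': array([[-0.0005,  0.3727, -0.928 ],
       [ 0.0013, -0.928 , -0.3727],
       [-1.    , -0.0014, -0.    ]]), 'force': array([ 0.4312,  0.1852, -0.2312]), 'torque': array([0.007 , 0.0308, 0.0373]), 'opening': 0.9997427194021989}
```

View pics/scene0.png

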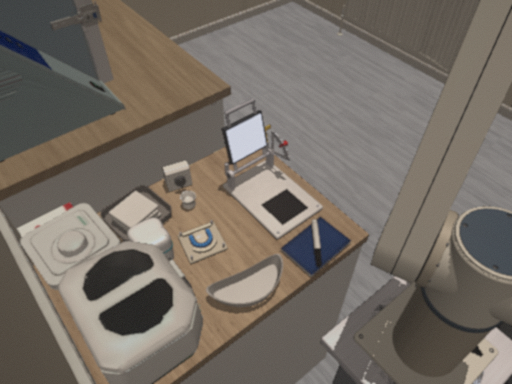

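View pics/top0.png

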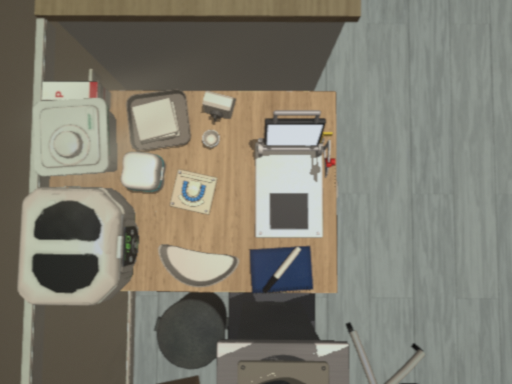

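The top view shows the mould and blue splint near (193,190), the pad near (289,211), the yellow pointer near (328,134) and the red marker near (331,162). I'll zoom in and segment these.

```bash
cat > h.py <<'E'
import numpy as np,cv2
np.set_printoptions(precision=4,suppress=True)
def ray(c,uv):
    u,v=uv; d=np.array([(u-c["cx"])/c["fx"],-(v-c["cy"])/c["fy"],-1.]); P=c["pose"]
    d=P[:3,:3]@d; return P[:3,3],d/np.linalg.norm(d)
def onz(c,uv,z):
    o,d=ray(c,uv); return o+d*(z-o[2])/d[2]
def proj(c,p):
    P=c["pose"]; q=P[:3,:3].T@(np.asarray(p)-P[:3,3]); return np.array([c["cx"]+c["fx"]*q[0]/-q[2],c["cy"]-c["fy"]*q[1]/-q[2]])
def tri(c1,a,c2,b):
    o1,d1=ray(c1,a);o2,d2=ray(c2,b)
    s=np.linalg.lstsq(np.c_[d1,-d2],o2-o1,rcond=None)[0]
    p,q=o1+s[0]*d1,o2+s[1]*d2; return (p+q)/2,np.linalg.norm(p-q)
def load(n):
    z=np.load(n); return {k:(z[k] if z[k].ndim else float(z[k])) for k in z.files}
def blobs(c,lo,hi,roi,mn=4):
    hsv=cv2.cvtColor(c["frame"],cv2.COLOR_RGB2HSV); m=cv2.inRange(hsv,np.array(lo),np.array(hi))
    x0,y0,x1,y1=roi; k=np.zeros_like(m);k[y0:y1,x0:x1]=m[y0:y1,x0:x1]
    n,l,s,ce=cv2.connectedComponentsWithStats(k)
    return [(s[i].tolist(),ce[i],k*0+(l==i).astype(np.uint8)) for i in range(1,n) if s[i][4]>=mn]
E
python3 - <<'E'
from h import *
t=load("pics/top0.npz");s=load("pics/scene0.npz")
def crop(c,r,f,n):
    x0,y0,x1,y1=r; cv2.imwrite(n,cv2.resize(c["frame"][y0:y1,x0:x1,::-1],None,fx=f,fy=f,interpolation=cv2.INTER_CUBIC))
crop(t,(245,95,345,245),4,"pics/t_stand.png"); crop(t,(165,160,225,220),8,"pics/t_mould.png")
crop(s,(210,90,330,240),4,"pics/s_stand.png")
for nm,c,roi in(("top",t,(160,150,230,230)),("scene",s,(170,210,240,270))):
    for st,ce,_ in blobs(c,(100,100,50),(125,255,255),roi): print(nm,"blue",st,ce)
for nm,c,roi in(("top",t,(240,90,345,245)),("scene",s,(210,90,330,240))):
    for st,ce,_ in blobs(c,(18,140,100),(35,255,255),roi): print(nm,"yel",st,ce)
    for st,ce,_ in blobs(c,(0,150,80),(8,255,255),roi)+blobs(c,(172,150,80),(180,255,255),roi): print(nm,"red",st,ce)
    for st,ce,m in blobs(c,(0,0,0),(180,255,60),roi,100):
        cn=max(cv2.findContours(m,0,2)[0],key=cv2.contourArea); print(nm,"blk",st,ce,cv2.minAreaRect(cn))
E
```

```text
top blue [183, 182, 22, 19, 105] [192.6381 192.6571]
scene blue [190, 229, 22, 18, 105] [201.6476 239.7238]
top yel [322, 132, 10, 5, 37] [326.6216 133.5676]
top red [326, 159, 9, 8, 47] [330.383 162.617]
scene yel [266, 126, 4, 3, 5] [267.6 126.8]
scene red [284, 141, 3, 4, 8] [285.  142.5]
scene blk [264, 191, 42, 32, 712] [284.3357 206.1952] ((284.4230651855469, 205.8845977783203), (25.793560028076172, 33.00465774536133), 56.30992889404297)
```

```bash
ls pics
```

```text
s_stand.png
scene0.npz
scene0.png
t_mould.png
t_stand.png
top0.npz
top0.png
```

View pics/t_stand.png

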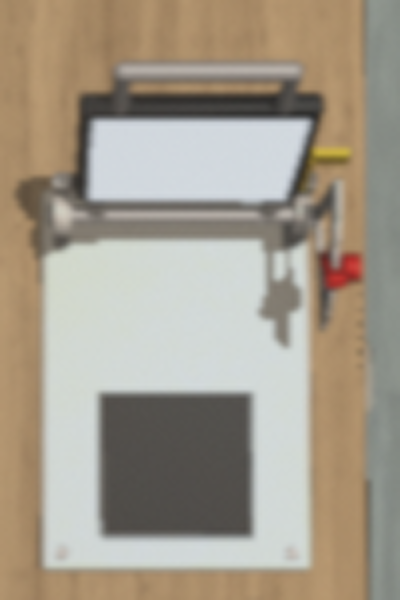

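View pics/t_mould.png

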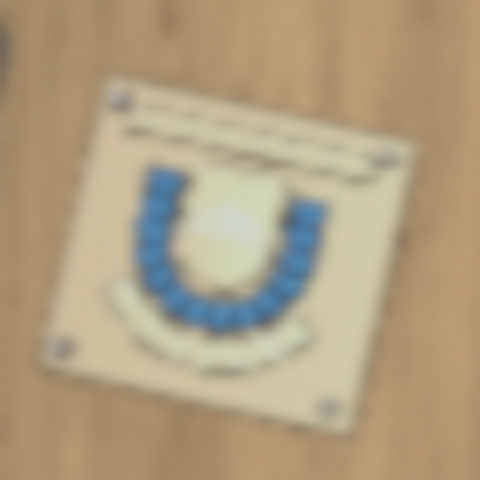

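View pics/s_stand.png

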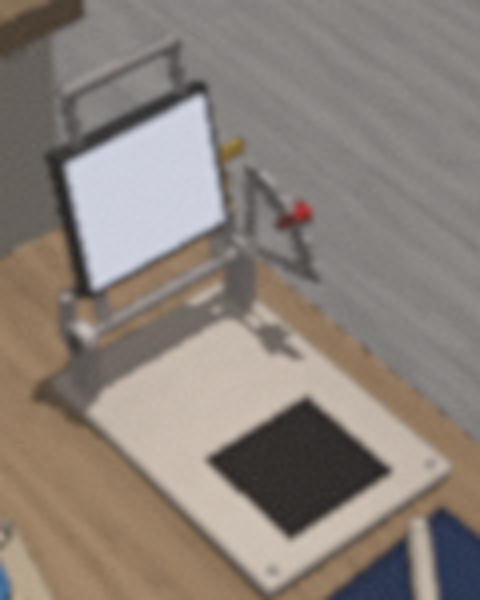

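```bash
python3 - <<'E'
from h import *
t=load("pics/top0.npz");s=load("pics/scene0.npz")
# pad corners, top view, z=14mm
def quad(c,lo,hi,roi,z,mn=100):
    bs=blobs(c,lo,hi,roi,mn); b=max(bs,key=lambda b:b[0][4]); m=b[2]
    cn=max(cv2.findContours(m,0,2)[0],key=cv2.contourArea)
    h=cv2.convexHull(cn); eps=1
    a=h
    while len(a)>4: a=cv2.approxPolyDP(h,eps,True); eps+=.3
    a=a[:,0].astype(float); ctr=a.mean(0); a=a+0.0
    P=np.array([onz(c,p,z) for p in a]); return b[0],b[1],a,P
for nm,c,roi in(("top",t,(262,185,318,235)),("scene",s,(255,180,315,235))):
    bx,ce,a,P=quad(c,(0,0,0),(180,255,105),roi,.014)
    print(nm,"pad",bx,ce,onz(c,ce,.014)); print(P)
    e=np.roll(P,-1,0)-P; print(np.linalg.norm(e,axis=1),np.degrees(np.arctan2(e[:,1],e[:,0])))
for nm,c,roi in(("top",t,(160,150,230,230)),("scene",s,(170,210,240,270))):
    b=max(blobs(c,(95,80,40),(130,255,255),roi),key=lambda b:b[0][4])
    ys,xs=np.nonzero(b[2]); pts=np.array([onz(c,(x,y),.023)[:2] for x,y in zip(xs,ys)],np.float32)
    r=cv2.minAreaRect(pts*1000); print(nm,"splint",b[0],r)
# mould outline from crop corners, z=10mm
cr=np.array([[110,80],[412,146],[348,432],[45,368]])/8+np.array([165,160])-.5+.0625
P=np.array([onz(t,p,.010) for p in cr]); e=np.roll(P,-1,0)-P
print("mould",P.mean(0),np.linalg.norm(e,axis=1),np.degrees(np.arctan2(e[:,1],e[:,0])))
# white base corners z=12 (front)
fr=np.array([[43,568],[311,568]])/4+np.array([245,95])-.375
print("base front",[onz(t,p,.012) for p in fr])
# pointer & marker triangulated using tips
g=lambda x,y,f,o:(np.array([x,y])/f+np.array(o)-.375)
pt=g(350,154,4,(245,95)); ps=g(243,146,4,(210,90)); mt=g(361,268,4,(245,95)); ms=g(312,211,4,(210,90))
print("pointer",tri(t,pt,s,ps),"marker",tri(t,mt,s,ms))
bl=g(115,73,4,(245,95)),g(68,95,4,(210,90)); br=g(302,72,4,(245,95)),g(181,42,4,(210,90))
print("bar",tri(t,bl[0],s,bl[1]),tri(t,br[0],s,br[1]))
E
```

```text
top pad [271, 194, 36, 35, 1234] [288.5972 210.6418] [ 0.4665 -0.0134  0.014 ]
[[ 0.5073 -0.0557  0.014 ]
 [ 0.4249 -0.0532  0.014 ]
 [ 0.4267  0.0291  0.014 ]
 [ 0.5067  0.0295  0.014 ]]
[0.0824 0.0823 0.08   0.0851] [178.2801  88.7762   0.2726 -89.585 ]
scene pad [263, 190, 44, 34, 816] [284.2083 206.2598] [ 0.4658 -0.0114  0.014 ]
[[ 0.5049 -0.0558  0.014 ]
 [ 0.4252 -0.053   0.014 ]
 [ 0.427   0.03    0.014 ]
 [ 0.5071  0.028   0.014 ]]
[0.0798 0.083  0.0801 0.0838] [178.0027  88.729   -1.426  -91.5013]
top splint [183, 182, 22, 19, 127] ((510.0505676269531, 219.95123291015625), (51.686866760253906, 39.84694290161133), 77.8809585571289)
scene splint [190, 229, 22, 18, 127] ((509.32464599609375, 223.25643920898438), (51.914459228515625, 44.891944885253906), 78.81941986083984)
mould [0.5115 0.2199 0.01  ] [0.0952 0.0896 0.0948 0.0904] [-101.9513  168.1694   78.561   -11.6066]
base front [array([0.4031, 0.0667, 0.012 ]), array([ 0.4044, -0.0954,  0.012 ])]
pointer (array([ 0.6336, -0.0986,  0.1344]), np.float64(0.0003153347821477211)) marker (array([ 0.5736, -0.1093,  0.1113]), np.float64(0.0023945003600087684))
bar (array([0.6533, 0.0318, 0.23  ]), np.float64(0.003176756815973263)) (array([ 0.6553, -0.0598,  0.2265]), np.float64(0.0024527866440816155))
```

Pad centre, bar and pointer all agree with the geometry given for the hinge. The marker radius comes out wrong (62 mm against 78), so I'll look closer.

```bash
python3 - <<'E'
from h import *
t=load("pics/top0.npz");s=load("pics/scene0.npz")
a=cv2.resize(t["frame"][125:180,310:345,::-1],None,fx=10,fy=10,interpolation=cv2.INTER_NEAREST)
b=cv2.resize(s["frame"][120:165,258:293,::-1],None,fx=10,fy=10,interpolation=cv2.INTER_NEAREST)
H=550; b=np.vstack([b,np.zeros((100,350,3),np.uint8)])
cv2.imwrite("pics/mk.png",np.hstack([a,b]))
h=np.array([.611,-.011,.062])
for nm,c,roi in(("top",t,(318,150,343,180)),("scene",s,(270,130,295,160))):
    for lo,hi in(((0,110,60),(8,255,255)),((172,110,60),(180,255,255))):
      for st,ce,m in blobs(c,lo,hi,roi,2):
        print(nm,st,ce)
        for y,x in zip(*np.nonzero(m)):
            o,d=ray(c,(x,y)); out=[]
            for yp in(-.095,-.105):
                p=o+d*(yp-o[1])/d[1]; q=p-h; out+= [round(1000*np.hypot(q[0],q[2]),0),round(np.degrees(np.arctan2(q[2],-q[0])),1)]
            print((x,y),c["frame"][y,x],out) if nm=="scene" else None
E
```

```text
top [325, 158, 11, 9, 70] [330.2143 162.1714]
scene [281, 141, 7, 5, 17] [284.4706 142.9412]
(np.int64(284), np.int64(141)) [153  71  70] [np.float64(75.0), np.float64(58.2), np.float64(58.0), np.float64(60.3)]
(np.int64(285), np.int64(141)) [157  59  60] [np.float64(79.0), np.float64(56.9), np.float64(63.0), np.float64(58.4)]
(np.int64(286), np.int64(141)) [155  82  79] [np.float64(83.0), np.float64(55.7), np.float64(67.0), np.float64(56.8)]
(np.int64(284), np.int64(142)) [162  66  65] [np.float64(72.0), np.float64(56.6), np.float64(56.0), np.float64(58.3)]
(np.int64(285), np.int64(142)) [165  51  49] [np.float64(76.0), np.float64(55.3), np.float64(60.0), np.float64(56.5)]
(np.int64(286), np.int64(142)) [160  62  60] [np.float64(81.0), np.float64(54.2), np.float64(64.0), np.float64(54.9)]
(np.int64(283), np.int64(143)) [136  71  71] [np.float64(65.0), np.float64(56.3), np.float64(48.0), np.float64(58.1)]
(np.int64(284), np.int64(143)) [150  54  52] [np.float64(69.0), np.float64(54.9), np.float64(53.0), np.float64(56.0)]
(np.int64(285), np.int64(143)) [150  48  46] [np.float64(74.0),
[... 292 characters left out ...]
np.int64(283), np.int64(144)) [113  49  49] [np.float64(62.0), np.float64(54.3), np.float64(46.0), np.float64(55.4)]
(np.int64(284), np.int64(144)) [130  54  54] [np.float64(67.0), np.float64(53.0), np.float64(50.0), np.float64(53.5)]
(np.int64(285), np.int64(144)) [124  49  48] [np.float64(71.0), np.float64(51.9), np.float64(55.0), np.float64(52.0)]
(np.int64(286), np.int64(144)) [112  51  49] [np.float64(76.0), np.float64(50.9), np.float64(59.0), np.float64(50.7)]
(np.int64(281), np.int64(145)) [86 47 46] [np.float64(50.0), np.float64(55.3), np.float64(34.0), np.float64(57.3)]
(np.int64(282), np.int64(145)) [83 46 45] [np.float64(55.0), np.float64(53.6), np.float64(38.0), np.float64(54.6)]
```

View pics/mk.png

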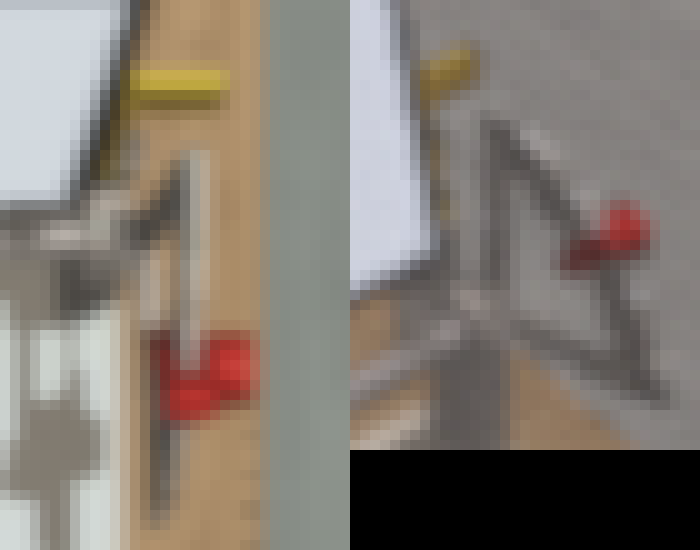

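```bash
python3 - <<'E'
from h import *
t=load("pics/top0.npz");s=load("pics/scene0.npz")
h=np.array([.611,-.011,.062])
def rep(n,a,b):
    p,r=tri(t,a,s,b); q=p-h; print(n,p,"res %.4f r %.1f ang %.1f"%(r,1e3*np.hypot(q[0],q[2]),np.degrees(np.arctan2(q[2],-q[0]))))
rep("bright",(333,161),(285,142)); rep("dim/low",(328,165),(281.5,145)); rep("low/bright",(328.5,165),(285,142)); rep("dim/right",(333,162),(281.5,145))
rep("scale front tip",(325.5,176.5),(258+31.5,120+39.5)) ; rep("scale top",(310+19.5,125+15.5),(258+14,120+12.5))
rep("ptr centre",(327.5,133.5),(269,126))
# forward check of circle r=78 at plane y
for y in(-.091,-.095,-.099):
  print("y",y)
  for a in(45,50,55,60,105):
    p=h+.078*np.array([-np.cos(np.radians(a)),0,np.sin(np.radians(a))]); p[1]=y; print(a,proj(t,p),proj(s,p))
E
```

```text
bright [ 0.5756 -0.1033  0.1145] res 0.0008 r 63.3 ang 56.0
dim/low [ 0.5687 -0.0893  0.1165] res 0.0077 r 69.0 ang 52.2
low/bright [ 0.5644 -0.0915  0.129 ] res 0.0007 r 81.6 ang 55.2
dim/right [ 0.5784 -0.1012  0.1028] res 0.0117 r 52.2 ang 51.4
scale front tip [ 0.5438 -0.0932  0.0788] res 0.0012 r 69.2 ang 14.1
scale top [ 0.6199 -0.0942  0.1231] res 0.0010 r 61.8 ang 98.2
ptr centre [ 0.6301 -0.0884  0.1425] res 0.0035 r 82.7 ang 103.3
y -0.091
45 [327.5062 169.6282] [286.5911 147.0967]
50 [327.8449 167.1212] [285.4519 144.8208]
55 [328.1511 164.4428] [284.2076 142.593 ]
60 [328.4216 161.6156] [282.8695 140.4334]
105 [328.9115 133.9943] [268.7837 126.8551]
y -0.095
45 [329.3272 169.6403] [287.713  146.4663]
50 [329.6742 167.1333] [286.5763 144.1932]
55 [329.9877 164.4549] [285.3341 141.9685]
60 [330.2646 161.6276] [283.9978 139.812 ]
105 [330.762  134.0051] [269.9087 126.2656]
y -0.099
45 [331.1484 169.6525] [288.8317 145.8377]
50 [331.5036 167.1455] [287.6974 143.5675]
55 [331.8245 164.4669] [286.4574 141.3457]
60 [332.1077 161.6395] [285.1228 139.1924]
105 [332.6127 134.016 ] [271.0306 125.6778]
```

The low block of the clip triangulates at r≈80, 54°±3, and the bright knob sits at a smaller radius. I'll refine that by comparing it directly with the pointer later.

Splint is at about (0.511, 0.2205) with yaw −11.7°. I'll move over it first, then turn.

Emit:
drive_tool([
  [1, 1, -26.4, -23.5, 0, 0, 0],
  [1, 1, -26.4, -23.5, 0, 0, 0],
  [1, 1, -26.4, -23.5, 0, 0, 0],
  [1, 1, -26.4, -23.5, 0, 0, 0],
  [1, 1, -26.4, -23.5, 0, 0, 0],
  [1, 1, -26.4, -23.5, 0, 0, 0],
  [1, 1, -26.4, -23.5, 0, 0, 0],
  [1, 1, -26.4, -23.5, 0, 0, 0],
], force=25)

```text
t: 0.77
position: [0.3287, -0.3122, 0.2231]
tool_rot: [[-0.0, 0.372, -0.928], [0.0, -0.928, -0.372], [-1.0, -0.0, 0.0]]
force: [-0.1, 0.1, -0.2]
opening: 0.998
```

Emit:
drive_tool([
  [1, 1, -26.4, -23.5, 0, 0, 0],
  [1, 1, -26.4, -23.5, 0, 0, 0],
  [1, 1, -26.4, -23.5, 0, 0, 0],
  [1, 1, -26.4, -23.5, 0, 0, 0],
  [1, 1, -26.4, -23.5, 0, 0, 0],
  [1, 1, -26.4, -23.5, 0, 0, 0],
  [1, 1, -26.4, -23.5, 0, 0, 0],
  [1, 1, -26.4, -23.5, 0, 0, 0],
])

```text
t: 1.43
position: [0.4245, -0.0461, 0.2152]
tool_rot: [[-0.0, 0.373, -0.928], [-0.0, -0.928, -0.373], [-1.0, -0.0, 0.0]]
force: [1.4, 0.1, -0.5]
opening: 1.003
```

Emit:
drive_tool([
  [1, 1, -26.4, -23.5, 0, 0, 0],
  [1, 1, -26.4, -23.5, 0, 0, 0],
  [1, 1, -26.4, -23.5, 0, 0, 0],
  [1, 1, -26.4, -23.5, 0, 0, 0],
  [1, 1, -26.4, -23.5, 0, 0, 0],
  [1, 1, -26.4, -23.5, 0, 0, 0],
  [1, 1, -26.4, -23.5, 0, 0, 0],
  [1, 1, -26.4, -23.5, 0, 0, 0],
])

```text
t: 2.1
position: [0.5202, 0.22, 0.2069]
tool_rot: [[-0.001, 0.373, -0.928], [-0.0, -0.928, -0.373], [-1.0, 0.0, 0.001]]
force: [1.2, -0.2, 0.1]
opening: 1.0
```

Emit:
drive_tool([
  [1, 0, 0, 0, -0.12, 0, 0],
  [1, 0, 0, 0, -0.12, 0, 0],
  [1, 0, 0, 0, -0.12, 0, 0],
  [1, 0, 0, 0, -0.12, 0, 0],
  [1, 0, 0, 0, -0.12, 0, 0],
  [1, 0, 0, 0, -0.12, 0, 0],
  [1, 0, 0, 0, -0.12, 0, 0],
  [1, 0, 0, 0, -0.12, 0, 0],
])

```text
t: 2.77
position: [0.5199, 0.2181, 0.2069]
tool_rot: [[-0.001, 0.975, -0.221], [-0.0, -0.221, -0.975], [-1.0, -0.001, 0.0]]
force: [0.1, 0.3, -0.7]
opening: 1.002
```

Emit:
drive_tool([
  [1, 0, 0, 0, -0.12, 0, 0],
  [1, 0, 0, 0, -0.12, 0, 0],
  [1, 0, 0, 0, -0.12, 0, 0],
  [1, 0, 0, 0, -0.12, 0, 0],
  [1, 0, 0, 0, -0.12, 0, 0],
  [1, 0, 0, 0, -0.12, 0, 0],
  [1, 0, 0, 0, -0.12, 0, 0],
  [1, 0, 0, 0, -0.12, 0, 0],
])

```text
t: 3.43
position: [0.5199, 0.218, 0.2069]
tool_rot: [[-0.001, 0.741, 0.672], [-0.0, 0.672, -0.741], [-1.0, -0.001, -0.0]]
force: [0.2, 0.2, -0.7]
opening: 1.0
```

Emit:
drive_tool([
  [1, 0, 0, 0, -0.12, 0, 0],
  [1, 0, 0, 0, -0.12, 0, 0],
  [1, 0, 0, 0, -0.12, 0, 0],
  [1, 0, 0, 0, -0.12, 0, 0],
  [1, 0, 0, 0, -0.12, 0, 0],
  [1, 0, 0, 0, -0.035, 0, 0],
  [1, 0, 0, 0, 0, 0, 0],
  [1, 0, 0, 0, 0, 0, 0],
])

```text
t: 4.1
position: [0.52, 0.2181, 0.207]
tool_rot: [[-0.001, 0.205, 0.979], [-0.0, 0.979, -0.205], [-1.0, -0.0, -0.001]]
force: [0.0, 1.1, 0.2]
opening: 1.0
```

Emit:
drive_tool([
  [1, 26, 0.6, 0, 0, 0, 0],
  [1, 26, 0, 0, 0, 0, 0],
  [1, 26, 0, 0, 0, 0, 0],
  [1, 26, 0, 0, 0, 0, 0],
  [1, 26, 0, 0, 0, 0, 0],
  [1, 12, 0, 0, 0, 0, 0],
  [1, 0, 0, 0, 0, 0, 0],
  [1, 0, 0, 0, 0, 0, 0],
])

```text
t: 4.77
position: [0.5202, 0.2187, 0.0652]
tool_rot: [[-0.001, 0.204, 0.979], [-0.0, 0.979, -0.204], [-1.0, -0.001, -0.001]]
force: [0.1, 1.0, 0.7]
opening: 0.998
```

```bash
cat > snap.py <<'E'
import sys
from cell import bot
from h import *
def snap(tag,tr,sr,f=5):
    t=bot.camera("top");s=bot.camera("scene"); np.savez(f"pics/top{tag}.npz",**t);np.savez(f"pics/scene{tag}.npz",**s)
    im=[]
    for c,(x0,y0,x1,y1) in((t,tr),(s,sr)): im.append(cv2.resize(c["frame"][y0:y1,x0:x1,::-1],(390,int(390*(y1-y0)/(x1-x0))),interpolation=cv2.INTER_CUBIC))
    H=max(i.shape[0] for i in im); im=[cv2.copyMakeBorder(i,0,H-i.shape[0],0,0,cv2.BORDER_CONSTANT) for i in im]
    cv2.imwrite(f"pics/v{tag}.png",np.hstack(im)[:600])
    q=bot.sense(); print(q["t"],q["position"],q["force"],q["opening"]); return t,s
E
python3 -c "
from snap import *
snap('1',(150,140,250,240),(150,180,260,290))"
```

```text
4.8667 [0.5214 0.2192 0.0667] [0.939  0.1746 0.5066] 0.9984414193476329
```

View pics/v1.png

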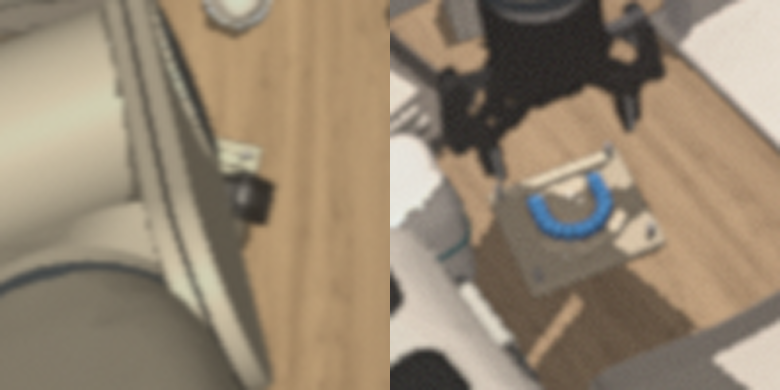

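The fingers straddle the splint: left tip near (493,172), right tip near (630,125). Descending and closing.

Emit:
drive_tool([
  [1, 20, 0, 0, 0, 0, 0],
  [1, 18, 0, 0, 0, 0, 0],
  [1, 12, 0, 0, 0, 0, 0],
  [1, 7, 0, 0, 0, 0, 0],
  [1, 0, 0, 0, 0, 0, 0],
  [1, 0, 0, 0, 0, 0, 0],
  [0.7, 0, 0, 0, 0, 0, 0],
  [0.7, 0, 0, 0, 0, 0, 0],
])

```text
t: 5.53
position: [0.521, 0.219, 0.0092]
tool_rot: [[0.001, 0.203, 0.979], [0.001, 0.979, -0.203], [-1.0, 0.001, 0.001]]
force: [-0.5, -0.2, 0.3]
opening: 0.749
```

Emit:
drive_tool([
  [0.6, 0, 0, 0, 0, 0, 0],
  [0.5, 0, 0, 0, 0, 0, 0],
  [0.4, 0, 0, 0, 0, 0, 0],
  [0.4, 0, 0, 0, 0, 0, 0],
  [0.4, 0, 0, 0, 0, 0, 0],
  [0.4, 0, 0, 0, 0, 0, 0],
  [0.4, 0, 0, 0, 0, 0, 0],
  [0.4, 0, 0, 0, 0, 0, 0],
])

```text
t: 6.2
position: [0.5209, 0.219, 0.0093]
tool_rot: [[0.001, 0.203, 0.979], [0.001, 0.979, -0.203], [-1.0, 0.001, 0.001]]
force: [-0.8, -1.3, 7.6]
opening: 0.65
```

```bash
python3 -c "
from snap import *
snap('2',(150,140,250,240),(160,190,250,280))"
```

```text
6.3 [0.5209 0.2189 0.0093] [-1.4945 -0.6076  6.5966] 0.6502489710243038
```

View pics/v2.png

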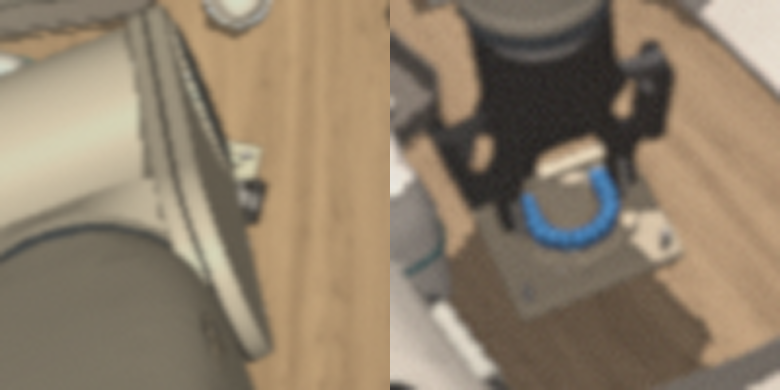

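The fingers stopped at 0.65 (≈55 mm), on both limbs. Lifting slowly.

Emit:
drive_tool([
  [0.4, -2, 0, 0, 0, 0, 0],
  [0.4, -4, 0, 0, 0, 0, 0],
  [0.4, -6, 0, 0, 0, 0, 0],
  [0.4, -8, 0, 0, 0, 0, 0],
  [0.4, -10, 0, 0, 0, 0, 0],
  [0.4, -15, 0, 0, 0, 0, 0],
  [0.4, -15, 0, 0, 0, 0, 0],
  [0.4, -10, 0, 0, 0, 0, 0],
])

```text
t: 6.97
position: [0.521, 0.219, 0.0805]
tool_rot: [[0.002, 0.203, 0.979], [0.001, 0.979, -0.203], [-1.0, 0.001, 0.002]]
force: [-0.2, 0.2, -0.7]
opening: 0.651
```

```bash
python3 -c "
from snap import *
snap('3',(150,140,250,240),(160,180,260,280))"
```

```text
7.0667 [0.5217 0.2193 0.0807] [0.0198 0.3085 0.6446] 0.6447659429796571
```

View pics/v3.png

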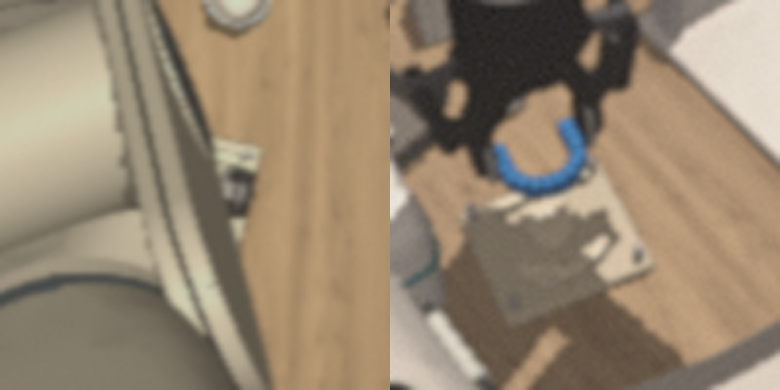

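The splint is held level above the mould. Next I carry it over the pad and square it up.

Emit:
drive_tool([
  [0.4, -2, -15, 0, 0, 0, 0],
  [0.4, 0, -30, 0.4, 0, 0, 0],
  [0.4, 0, -32, 0.5, 0, 0, 0],
  [0.4, 0, -35, 0.5, 0, 0, 0],
  [0.4, 0, -35, 0.5, 0, 0, 0],
  [0.4, 0, -35, 0.5, 0, 0, 0],
  [0.4, 0, -33, 0.5, 0, 0, 0],
  [0.4, 0, -20.5, 0, 0, 0, 0],
])

```text
t: 7.73
position: [0.473, -0.0153, 0.0796]
tool_rot: [[-0.002, 0.205, 0.979], [-0.0, 0.979, -0.205], [-1.0, -0.001, -0.002]]
force: [0.3, 0.2, -1.0]
opening: 0.646
```

Emit:
drive_tool([
  [0.4, 0, 0, 0, -0.07, 0, 0],
  [0.4, 0, 0, 0, -0.07, 0, 0],
  [0.4, 0, 0, 0, -0.065, 0, 0],
  [0.4, 10, 0, 0, 0, 0, 0],
  [0.4, 10, 0, 0, 0, 0, 0],
  [0.4, 10, 0, 0, 0, 0, 0],
  [0.4, 0, 0, 0, 0, 0, 0],
  [0.4, 0, 0, 0, 0, 0, 0],
])

```text
t: 8.4
position: [0.4742, -0.0123, 0.049]
tool_rot: [[-0.003, 0.0, 1.0], [0.0, 1.0, -0.0], [-1.0, 0.0, -0.003]]
force: [-0.2, -0.1, -0.4]
opening: 0.648
```

```bash
python3 - <<'E'
from snap import *
t,s=snap('4',(245,150,335,240),(240,160,330,250))
z=.0525+.0008+.013
b=max(blobs(s,(95,80,40),(130,255,255),(240,160,330,240)),key=lambda b:b[0][4])
ys,xs=np.nonzero(b[2]); pts=np.array([onz(s,(x,y),z)[:2] for x,y in zip(xs,ys)],np.float32)
print(b[0],cv2.minAreaRect(pts*1000))
E
```

```text
8.5 [ 0.4752 -0.0123  0.05  ] [0.3524 0.2113 0.7467] 0.6507934554474902
[318, 218, 12, 22, 193] ((322.9171142578125, -11.166862487792969), (25.621509552001953, 63.28355407714844), 52.95707321166992)
```

View pics/v4.png

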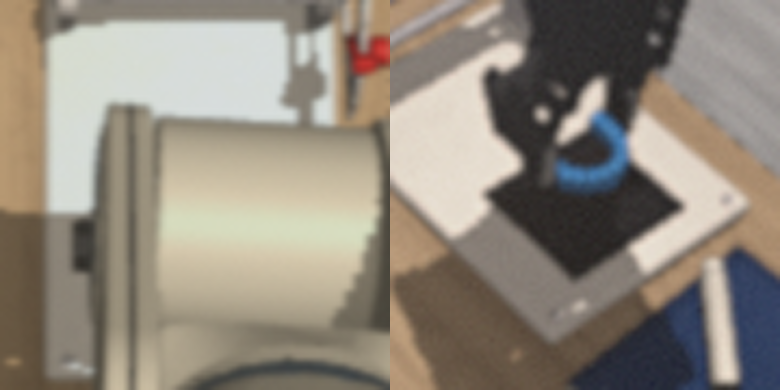

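```bash
python3 - <<'E'
from h import *
s=load("pics/scene4.npz")
z=.05+.0008+.013
for b in blobs(s,(95,80,40),(118,255,255),(270,175,303,210)):
    ys,xs=np.nonzero(b[2]); pts=np.array([onz(s,(x,y),z)[:2] for x,y in zip(xs,ys)],np.float32)
    print(b[0],cv2.minAreaRect(pts*1000))
    print(pts.min(0),pts.max(0))
E
```

```text
[278, 186, 17, 19, 161] ((456.34405517578125, -13.894912719726562), (36.714683532714844, 65.90653991699219), 18.211368560791016)
[ 0.4339 -0.0416] [0.4823 0.0191]
```

Emit:
drive_tool([
  [0.4, 8, 0, 1, 0, 0, 0],
  [0.4, 10, 0, 0, 0, 0, 0],
  [0.4, 8, 0, 0, 0, 0, 0],
  [0.4, 4, 0, 0, 0, 0, 0],
  [0.4, 3, 0, 0, 0, 0, 0],
  [0.4, 1, 0, 0, 0, 0, 0],
  [0.4, 0, 0, 0, 0, 0, 0],
  [0.4, 0, 0, 0, 0, 0, 0],
])

```text
t: 9.17
position: [0.4763, -0.0125, 0.0164]
tool_rot: [[0.0, -0.0, 1.0], [-0.0, 1.0, 0.0], [-1.0, -0.0, 0.0]]
force: [0.1, -1.6, -0.4]
opening: 0.645
```

Emit:
drive_tool([
  [0.4, 1, 0, 0, 0, 0, 0],
  [0.4, 0, 0, 0, 0, 0, 0],
  [0.4, 1, 0, 0, 0, 0, 0],
  [0.4, 0, 0, 0, 0, 0, 0],
  [0.4, 0.5, 0, 0, 0, 0, 0],
  [0.4, 0, 0, 0, 0, 0, 0],
  [0.4, 0, 0, 0, 0, 0, 0],
  [0.4, 0, 0, 0, 0, 0, 0],
])

```text
t: 9.83
position: [0.4763, -0.0124, 0.0138]
tool_rot: [[-0.0, -0.0, 1.0], [0.0, 1.0, 0.0], [-1.0, 0.0, -0.0]]
force: [-1.4, -0.8, 0.5]
opening: 0.65
```

Emit:
drive_tool([
  [0.4, 0.5, 0, 0, 0, 0, 0],
  [0.4, 0, 0, 0, 0, 0, 0],
  [0.4, 0.5, 0, 0, 0, 0, 0],
  [0.4, 0, 0, 0, 0, 0, 0],
  [0.4, 0, 0, 0, 0, 0, 0],
  [0.4, 0, 0, 0, 0, 0, 0],
  [0.4, 0, 0, 0, 0, 0, 0],
  [0.4, 0, 0, 0, 0, 0, 0],
])

```text
t: 10.5
position: [0.4764, -0.0124, 0.0133]
tool_rot: [[0.0, -0.0, 1.0], [0.0, 1.0, 0.0], [-1.0, 0.0, 0.0]]
force: [-0.9, -0.3, 7.6]
opening: 0.641
```

Contact: 7.6 N upward at z=13.3 mm. Releasing and backing straight up.

Emit:
drive_tool([
  [0.7, 0, 0, 0, 0, 0, 0],
  [0.8, 0, 0, 0, 0, 0, 0],
  [0.9, 0, 0, 0, 0, 0, 0],
  [1, 0, 0, 0, 0, 0, 0],
  [1, 0, 0, 0, 0, 0, 0],
  [1, 0, 0, 0, 0, 0, 0],
  [1, 0, 0, 0, 0, 0, 0],
  [1, 0, 0, 0, 0, 0, 0],
])

```text
t: 11.17
position: [0.4762, -0.0124, 0.0128]
tool_rot: [[-0.0, -0.0, 1.0], [0.0, 1.0, 0.0], [-1.0, 0.0, -0.0]]
force: [-0.4, -0.3, -0.3]
opening: 1.0
```

Emit:
drive_tool([
  [1, -8, 0, 0, 0, 0, 0],
  [1, -15, 0, 0, 0, 0, 0],
  [1, -25, 0, 0, 0, 0, 0],
  [1, -30, 0, 0, 0, 0, 0],
  [1, -30, 0, 0, 0, 0, 0],
  [1, -35, 0, 0, 0, 0, 0],
  [1, -35, 0, 0, 0, 0, 0],
  [1, -35, 0, 0, 0, 0, 0],
])

```text
t: 11.83
position: [0.4756, -0.0124, 0.2281]
tool_rot: [[0.0, -0.0, 1.0], [0.0, 1.0, 0.0], [-1.0, 0.0, 0.0]]
force: [0.6, -0.7, -1.2]
opening: 0.998
```

```bash
python3 - <<'E'
from snap import *
t,s=snap('5',(245,150,335,240),(240,160,330,250))
z=.027
for nm,c,roi in(("s",s,(262,185,310,225)),("t",t,(265,190,315,232))):
  for b in blobs(c,(95,80,40),(125,255,255),roi,15):
    ys,xs=np.nonzero(b[2]); pts=np.array([onz(c,(x,y),z)[:2] for x,y in zip(xs,ys)],np.float32)
    print(nm,b[0],cv2.minAreaRect(pts*1000),pts.min(0),pts.max(0))
E
```

```text
11.9333 [ 0.4796 -0.0126  0.2318] [0.7167 0.1921 0.2726] 1.000542782140412
s [271, 194, 24, 19, 202] ((464.2261047363281, -10.10792350769043), (62.479026794433594, 50.09162521362305), 89.7671890258789) [ 0.4392 -0.0414] [0.4894 0.0211]
```

View pics/v5.png

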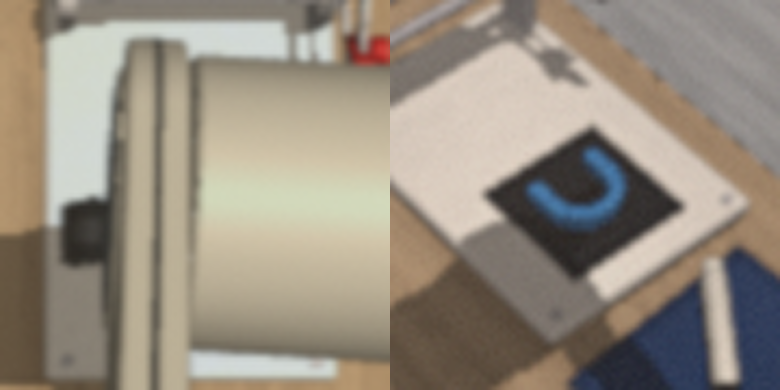

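The splint lies centred at ≈(0.464,−0.010) and aligned. Next I refine the marker by intersecting the red pixel rays with the r=78 mm cylinder about the hinge in both views, then compare. I'll also check the joints before turning.

```bash
python3 - <<'E'
from h import *
from cell import bot
print(bot.sense()["joints"])
t=load("pics/top0.npz");s=load("pics/scene0.npz")
h=np.array([.611,-.012,.062])
def cyl(c,uv,R=.078):
    o,d=ray(c,uv); o2=(o-h)[[0,2]];d2=d[[0,2]]
    A=d2@d2;B=2*o2@d2;C=o2@o2-R*R; D=B*B-4*A*C
    if D<0:return None
    k=(-B-np.sqrt(D))/2/A; p=o+k*d; q=p-h; return round(1e3*p[1]),round(float(np.degrees(np.arctan2(q[2],-q[0]))),1)
for nm,c,roi in(("top",t,(318,150,343,180)),("scene",s,(274,130,295,160))):
    x0,y0,x1,y1=roi; f=c["frame"].astype(int); red=f[...,0]-np.maximum(f[...,1],f[...,2])
    for v in range(y0,y1):
        r=[(u,red[v,u]) for u in range(x0,x1) if red[v,u]>30]
        if r: print(nm,v,r,"cyl",cyl(c,(r[0][0],v)),cyl(c,(r[-1][0],v)))
    yel=np.minimum(f[...,0],f[...,1])-f[...,2]
    for v in range(122,140):
        r=[(u,yel[v,u]) for u in range(262 if nm=="scene" else 318,285 if nm=="scene" else 340) if yel[v,u]>(40 if nm=="scene" else 75)]
        if r: print(nm,"yel",v,r,cyl(c,(r[-1][0],v)))
E
```

```text
[-0.0511  0.2033  1.949   0.      0.9784 -1.6221]
top 153 [(332, np.int64(31))] cyl (-98, 74.2) (-98, 74.2)
top 156 [(332, np.int64(31))] cyl (-98, 69.4) (-98, 69.4)
top 157 [(331, np.int64(33)), (332, np.int64(35)), (333, np.int64(35)), (334, np.int64(34))] cyl (-96, 67.8) (-102, 67.8)
top 158 [(326, np.int64(34)), (330, np.int64(39)), (331, np.int64(57)), (332, np.int64(64)), (333, np.int64(64)), (334, np.int64(57)), (335, np.int64(38))] cyl (-85, 66.1) (-105, 66.2)
top 159 [(325, np.int64(39)), (326, np.int64(50)), (330, np.int64(54)), (331, np.int64(93)), (332, np.int64(110)), (333, np.int64(111)), (334, np.int64(93)), (335, np.int64(54))] cyl (-83, 64.4) (-105, 64.5)
top 160 [(325, np.int64(45)), (326, np.int64(67)), (327, np.int64(43)), (329, np.int64(32)), (330, np.int64(68)), (331, np.int64(112)), (332, np.int64(131)), (333, np.int64(133)), (334, np.int64(114)), (335, np.int64(66))] cyl (-83, 62.7) (-105, 62.8)
top 161 [(325, np.int64(40)), (326, np.int64(70)), (327, np.int64(57)), (328, np.int64(32)), (329, np.int64(40)), (330, np.int64(76)), (331, np.int64(118)), (332, np.i
[... 2573 characters left out ...]
(284, np.int64(76)), (285, np.int64(75)), (286, np.int64(61)), (287, np.int64(36))] cyl (-80, 55.6) (-96, 49.9)
scene 145 [(280, np.int64(34)), (281, np.int64(39)), (282, np.int64(37)), (283, np.int64(37)), (284, np.int64(37)), (285, np.int64(36))] cyl (-76, 54.9) (-90, 50.1)
scene 146 [(280, np.int64(32)), (281, np.int64(31))] cyl (-75, 53.2) (-77, 52.2)
scene yel 125 [(268, np.int64(44)), (269, np.int64(45))] (-99, 111.2)
scene yel 126 [(266, np.int64(43)), (267, np.int64(51)), (268, np.int64(55)), (269, np.int64(50))] (-95, 107.5)
scene yel 127 [(266, np.int64(51)), (267, np.int64(54)), (268, np.int64(48))] (-89, 105.9)
scene yel 128 [(266, np.int64(47)), (267, np.int64(43))] (-84, 104.3)
```

Emit:
drive_tool([
  [1, -12, 0, 0, 0.12, 0, 0],
  [1, -12, 0, 0, 0.12, 0, 0],
  [1, -12, 0, 0, 0.12, 0, 0],
  [1, -12, 0, 0, 0.12, 0, 0],
  [1, -12, 0, 0, 0.12, 0, 0],
  [1, 0, 0, 0, 0.12, 0, 0],
  [1, 0, 0, 0, 0.12, 0, 0],
  [1, 0, 0, 0, 0.12, 0, 0],
])

```text
t: 12.6
position: [0.4758, -0.0124, 0.2856]
tool_rot: [[-0.0, 0.822, 0.569], [0.0, 0.569, -0.822], [-1.0, -0.0, -0.0]]
force: [-0.2, 0.5, 0.8]
opening: 0.995
```

Emit:
drive_tool([
  [1, 0, 0, 0, 0.12, 0, 0],
  [1, 0, 0, 0, 0.12, 0, 0],
  [1, 0, 0, 0, 0.12, 0, 0],
  [1, 0, 0, 0, 0.12, 0, 0],
  [1, 0, 0, 0, 0.12, 0, 0],
  [1, 0, 0, 0, 0.011, 0, 0],
  [1, 0, 0, 0, 0, 0, 0],
  [1, 0, 0, 0, 0, 0, 0],
])

```text
t: 13.27
position: [0.476, -0.0124, 0.2856]
tool_rot: [[-0.0, 1.0, 0.003], [0.0, 0.003, -1.0], [-1.0, -0.0, -0.0]]
force: [0.6, 0.6, -0.2]
opening: 0.999
```

The two views agree on the marker end: ≈54.5–55° (the pointer at rest reads ~1.5° high in the same way, so ≈53.5–54.5°). Moving over the bar.

Emit:
drive_tool([
  [1, 0, 15, 0, 0, 0, 0],
  [1, 0, 25, 0, 0, 0, 0],
  [1, 0, 28, 0, 0, 0, 0],
  [1, 0, 28, 0, 0, 0, 0],
  [1, 0, 28, 0, 0, 0, 0],
  [1, 0, 28, 0, 0, 0, 0],
  [1, 0, 17, 0, 0, 0, 0],
  [1, 0, 10, 0, 0, 0, 0],
])

```text
t: 13.93
position: [0.657, -0.0124, 0.2852]
tool_rot: [[-0.0, 1.0, 0.002], [0.0, 0.002, -1.0], [-1.0, -0.0, -0.0]]
force: [-0.8, 0.6, 0.7]
opening: 1.0
```

Emit:
drive_tool([
  [1, 10, 0, 0, 0, 0, 0],
  [1, 10, 0, 0, 0, 0, 0],
  [1, 10, 0, 0, 0, 0, 0],
  [1, 5, 0, 0, 0, 0, 0],
  [1, 0, 0, 0, 0, 0, 0],
  [1, 0, 0, 0, 0, 0, 0],
  [1, 0, 0, 0, 0, 0, 0],
  [1, 0, 0, 0, 0, 0, 0],
])

```text
t: 14.6
position: [0.6555, -0.0125, 0.2516]
tool_rot: [[0.001, 1.0, 0.0], [-0.0, 0.0, -1.0], [-1.0, 0.001, 0.0]]
force: [-0.1, -0.5, -0.2]
opening: 1.0
```

```bash
python3 -c "
from snap import *
snap('6',(245,80,345,180),(205,60,305,160))"
```

```text
14.7 [ 0.6555 -0.0125  0.2515] [0.2512 0.1604 0.4695] 0.9986566460257144
```

View pics/v6.png

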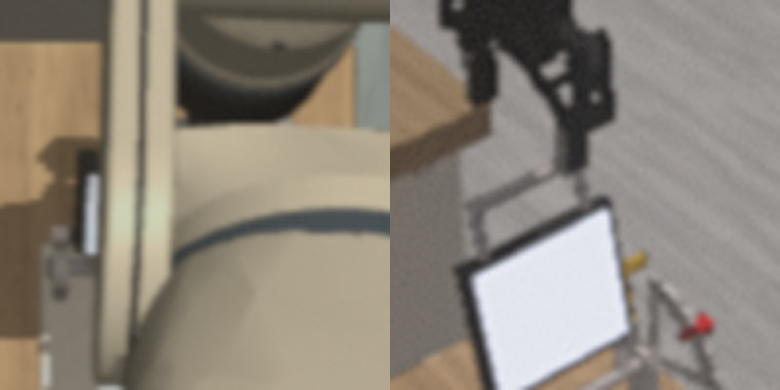

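In the scene view the open fingers straddle the bar: tips near (480,100) and (570,165), bar middle near (525,193). Descending.

Emit:
drive_tool([
  [1, 8, 0, 0, 0, 0, 0],
  [1, 10, 0, 0, 0, 0, 0],
  [1, 10, 0, 0, 0, 0, 0],
  [1, 8, 0, 0, 0, 0, 0],
  [1, 4, 0, 0, 0, 0, 0],
  [1, 0, 0, 0, 0, 0, 0],
  [1, 0, 0, 0, 0, 0, 0],
  [1, 0, 0, 0, 0, 0, 0],
])

```text
t: 15.37
position: [0.6556, -0.0124, 0.2111]
tool_rot: [[0.001, 1.0, -0.0], [-0.0, -0.0, -1.0], [-1.0, 0.001, 0.0]]
force: [0.5, -0.4, 0.5]
opening: 1.001
```

```bash
python3 -c "
from snap import *
snap('7',(245,80,345,180),(205,70,285,150))"
```

```text
15.4667 [ 0.6557 -0.0125  0.2114] [-0.1737 -0.0871  0.1639] 1.0010177215611518
```

View pics/v7.png

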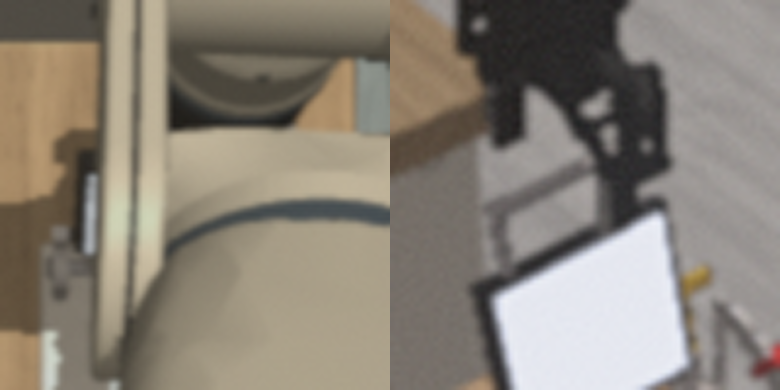

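The midpoint of the tips falls on the bar at about (561,180), close to its middle. Closing.

Emit:
drive_tool([
  [0.7, 0, 0, 0, 0, 0, 0],
  [0.4, 0, 0, 0, 0, 0, 0],
  [0.2, 0, 0, 0, 0, 0, 0],
  [0.0, 0, 0, 0, 0, 0, 0],
  [0, 0, 0, 0, 0, 0, 0],
  [0, 0, 0, 0, 0, 0, 0],
  [0, 0, 0, 0, 0, 0, 0],
  [0, 0, 0, 0, 0, 0, 0],
], force=30)

```text
t: 16.13
position: [0.6555, -0.0124, 0.2109]
tool_rot: [[0.0, 1.0, 0.0], [-0.0, 0.0, -1.0], [-1.0, 0.0, 0.0]]
force: [1.0, -0.3, 0.6]
opening: 0.101
```

```bash
python3 -c "
from snap import *
snap('8',(245,80,345,180),(205,70,285,150))
print(bot.sense()['joints'])"
```

```text
16.2333 [ 0.6554 -0.0124  0.2109] [ 0.6441  0.213  -0.5281] 0.10299226462614855
[-0.0371  0.4893  1.5738 -0.      1.0781 -0.0371]
```

View pics/v8.png

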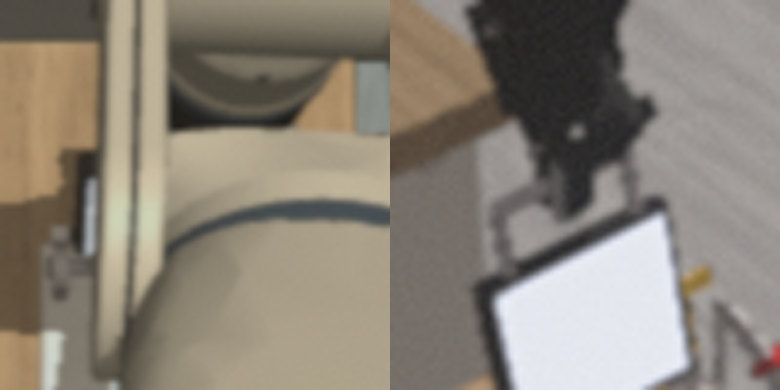

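Bar gripped (opening 0.10) with low forces. Working out the swing rows: an arc about the hinge, with the tool leaning gradually to 18°.

```bash
cat > arc.py <<'E'
from h import *
H=np.array([.611,.062]);R=.172;G=.017
def tcp(th,ph):
    b=H+R*np.array([-np.cos(th),np.sin(th)]); tx=np.array([np.sin(ph),-np.cos(ph)]); return b+G*tx
def rows(ths,phs):
    out=[];
    for i in range(len(ths)-1):
        d=(tcp(ths[i+1],phs[i+1])-tcp(ths[i],phs[i]))*1e3; ph=phs[i]
        tx=np.array([np.sin(ph),-np.cos(ph)]);ty=np.array([np.cos(ph),np.sin(ph)])
        out.append([0,round(float(d@tx),1),round(float(d@ty),1),0,0,0,round(float(phs[i+1]-phs[i]),3)])
    return out
E
python3 - <<'E'
from arc import *
print(tcp(np.radians(105),0))
th=np.radians(np.linspace(105,57,41)); ph=.008*np.arange(41)
r=rows(th,ph)
for k in range(5): print(r[8*k:8*k+8],np.degrees(th[8*k+8]),tcp(th[8*k+8],ph[8*k+8]))
E
```

```text
[0.6555 0.2111]
[[0, -0.9, -3.4, 0, 0, 0, 0.008], [0, -0.9, -3.4, 0, 0, 0, 0.008], [0, -0.8, -3.4, 0, 0, 0, 0.008], [0, -0.8, -3.4, 0, 0, 0, 0.008], [0, -0.7, -3.4, 0, 0, 0, 0.008], [0, -0.7, -3.4, 0, 0, 0, 0.008], [0, -0.6, -3.4, 0, 0, 0, 0.008], [0, -0.6, -3.4, 0, 0, 0, 0.008]] 95.4 [0.6283 0.2163]
[[0, -0.5, -3.4, 0, 0, 0, 0.008], [0, -0.5, -3.4, 0, 0, 0, 0.008], [0, -0.4, -3.4, 0, 0, 0, 0.008], [0, -0.4, -3.4, 0, 0, 0, 0.008], [0, -0.3, -3.4, 0, 0, 0, 0.008], [0, -0.3, -3.5, 0, 0, 0, 0.008], [0, -0.3, -3.5, 0, 0, 0, 0.008], [0, -0.2, -3.5, 0, 0, 0, 0.008]] 85.8 [0.6006 0.2167]
[[0, -0.2, -3.5, 0, 0, 0, 0.008], [0, -0.1, -3.5, 0, 0, 0, 0.008], [0, -0.1, -3.5, 0, 0, 0, 0.008], [0, -0.0, -3.5, 0, 0, 0, 0.008], [0, 0.0, -3.5, 0, 0, 0, 0.008], [0, 0.1, -3.5, 0, 0, 0, 0.008], [0, 0.1, -3.5, 0, 0, 0, 0.008], [0, 0.2, -3.5, 0, 0, 0, 0.008]] 76.2 [0.5732 0.2123]
[[0, 0.2, -3.5, 0, 0, 0, 0.008], [0, 0.3, -3.5, 0, 0, 0, 0.008], [0, 0.3, -3.5, 0, 0, 0, 0.008], [0, 0.4, -3.4, 0, 0, 0, 0.008], [0, 0.4, -3.4, 0, 0, 0, 0.008], [0, 0.4, -3.4, 0, 0, 0, 0.008], [0, 0.5, -3.4, 0, 0, 0, 0.008], [0, 0.5, -3.4, 0, 0, 0, 0.008]] 66.6 [0.547  0.2034]
[[0, 0.6, -3.4, 0, 0, 0, 0.008], [0, 0.6, -3.4, 0, 0, 0, 0.008], [0, 0.7, -3.4, 0, 0, 0, 0.008], [0, 0.7, -3.4, 0, 0, 0, 0.008], [0, 0.8, -3.4, 0, 0, 0, 0.008], [0, 0.8, -3.4, 0, 0, 0, 0.008], [0, 0.9, -3.4, 0, 0, 0, 0.008], [0, 0.9, -3.4, 0, 0, 0, 0.008]] 57.00000000000001 [0.5227 0.1901]
```

Emit:
drive_tool([
  [0, -0.9, -3.4, 0, 0, 0, 0.008],
  [0, -0.9, -3.4, 0, 0, 0, 0.008],
  [0, -0.8, -3.4, 0, 0, 0, 0.008],
  [0, -0.8, -3.4, 0, 0, 0, 0.008],
  [0, -0.7, -3.4, 0, 0, 0, 0.008],
  [0, -0.7, -3.4, 0, 0, 0, 0.008],
  [0, -0.6, -3.4, 0, 0, 0, 0.008],
  [0, -0.6, -3.4, 0, 0, 0, 0.008],
])

```text
t: 16.9
position: [0.6275, -0.0126, 0.2161]
tool_rot: [[0.065, 0.998, -0.0], [-0.0, 0.0, -1.0], [-0.998, 0.065, 0.0]]
force: [0.9, -2.3, -1.5]
opening: 0.106
```

Emit:
drive_tool([
  [0, -0.5, -3.4, 0, 0, 0, 0.008],
  [0, -0.5, -3.4, 0, 0, 0, 0.008],
  [0, -0.4, -3.4, 0, 0, 0, 0.008],
  [0, -0.4, -3.4, 0, 0, 0, 0.008],
  [0, -0.3, -3.4, 0, 0, 0, 0.008],
  [0, -0.3, -3.5, 0, 0, 0, 0.008],
  [0, -0.3, -3.5, 0, 0, 0, 0.008],
  [0, -0.2, -3.5, 0, 0, 0, 0.008],
])

```text
t: 17.57
position: [0.6, -0.0127, 0.2165]
tool_rot: [[0.129, 0.992, -0.0], [-0.0, 0.0, -1.0], [-0.992, 0.129, 0.0]]
force: [1.5, -5.6, -1.1]
opening: 0.102
```

```bash
python3 -c "
from snap import *
snap('9',(245,80,345,180),(205,70,305,170))
print(bot.sense()['torque'])"
```

```text
17.6667 [ 0.5995 -0.0127  0.2165] [ 1.4761 -4.3509 -1.3277] 0.10143236792115973
[-0.7111 -0.1762 -0.0497]
```

View pics/v9.png

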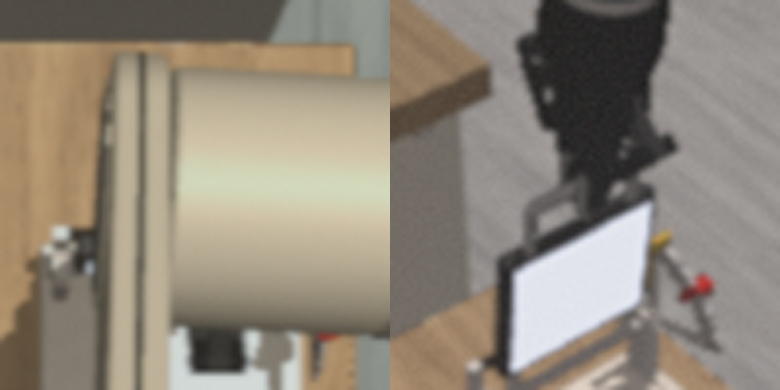

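The lamp follows (≈86°) and the pointer tip is clearly visible at about (660,240). There is a small lateral force because the hinge yaws slightly, so I'll ease sideways by 0.1 mm per row while continuing.

Emit:
drive_tool([
  [0, -0.2, -3.5, 0.2, 0, 0, 0.008],
  [0, -0.1, -3.5, 0.2, 0, 0, 0.008],
  [0, -0.1, -3.5, 0.2, 0, 0, 0.008],
  [0, 0, -3.5, 0.1, 0, 0, 0.008],
  [0, 0, -3.5, 0.1, 0, 0, 0.008],
  [0, 0.1, -3.5, 0.1, 0, 0, 0.008],
  [0, 0.1, -3.5, 0.1, 0, 0, 0.008],
  [0, 0.2, -3.5, 0.1, 0, 0, 0.008],
])

```text
t: 18.33
position: [0.5723, -0.013, 0.2121]
tool_rot: [[0.192, 0.981, 0.0], [0.001, -0.0, -1.0], [-0.981, 0.192, -0.001]]
force: [1.0, 3.1, 0.1]
opening: 0.103
```

Emit:
drive_tool([
  [0, 0.2, -3.5, 0.1, 0, 0, 0.008],
  [0, 0.3, -3.5, 0.1, 0, 0, 0.008],
  [0, 0.3, -3.5, 0.1, 0, 0, 0.008],
  [0, 0.4, -3.4, 0.1, 0, 0, 0.008],
  [0, 0.4, -3.4, 0.1, 0, 0, 0.008],
  [0, 0.4, -3.4, 0.1, 0, 0, 0.008],
  [0, 0.5, -3.4, 0.1, 0, 0, 0.008],
  [0, 0.5, -3.4, 0.1, 0, 0, 0.008],
])

```text
t: 19.0
position: [0.5458, -0.0135, 0.2027]
tool_rot: [[0.253, 0.967, 0.0], [0.001, -0.0, -1.0], [-0.967, 0.253, -0.001]]
force: [-3.1, 9.3, 4.9]
opening: 0.101
```

```bash
python3 -c "
from snap import *
snap('10',(265,100,345,180),(245,95,305,155))"
```

```text
19.1 [ 0.5449 -0.0135  0.2024] [-0.7202  7.6705  0.3592] 0.10094953857106417
```

View pics/v10.png

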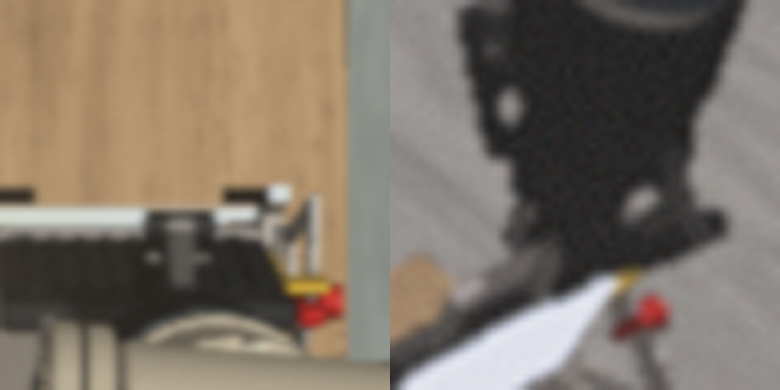

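Both views show the yellow pointer just above the red clip: top (305,287) against (315,308), scene (628,283) against (652,312). Continuing to ≈59° and taking back the lateral offset.

Emit:
drive_tool([
  [0, 0.6, -3.4, -0.2, 0, 0, 0.008],
  [0, 0.6, -3.4, -0.2, 0, 0, 0.008],
  [0, 0.7, -3.4, -0.1, 0, 0, 0.008],
  [0, 0.7, -3.4, -0.1, 0, 0, 0.008],
  [0, 0.8, -3.4, 0, 0, 0, 0.008],
  [0, 0.8, -3.4, 0, 0, 0, 0.008],
  [0, 0, 0, 0, 0, 0, 0],
  [0, 0, 0, 0, 0, 0, 0],
])

```text
t: 19.77
position: [0.527, -0.0136, 0.193]
tool_rot: [[0.298, 0.954, -0.0], [0.0, -0.0, -1.0], [-0.954, 0.298, -0.0]]
force: [0.8, 6.2, -1.5]
opening: 0.106
```

```bash
python3 -c "
from snap import *
snap('11',(295,135,345,185),(260,115,300,155))
from arc import *
q=bot.sense();p=q['position'];tx=q['tool_rot'][:,0];b=(p-G*tx)[[0,2]]-H;print('ang',np.degrees(np.arctan2(b[1],-b[0])),np.hypot(*b))"
```

```text
19.8667 [ 0.5273 -0.0136  0.1931] [0.4053 4.2265 0.2224] 0.10576945137561856
ang 58.93100962602819 0.17199973589578313
```

View pics/v11.png

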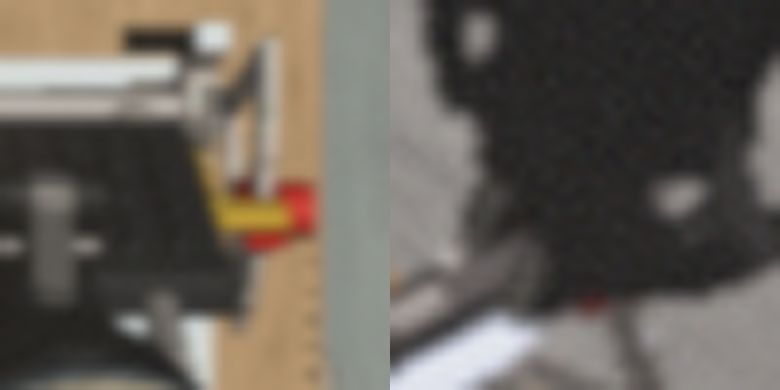

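Top view: the pointer centre is at v≈162.3 (≈58.8°), and the arm kinematics give 58.9°, so they agree. The red end centre is at v≈164.5 (≈54.7°). Computing the last step.

```bash
python3 - <<'E'
from arc import *
th=np.radians(np.linspace(58.9,54.7,7)); ph=.303+.004*np.arange(7)
for r in rows(th,ph): print(r)
print(tcp(th[-1],ph[-1]))
E
```

```text
[0, 0.5, -2.0, 0, 0, 0, 0.004]
[0, 0.5, -2.0, 0, 0, 0, 0.004]
[0, 0.5, -2.0, 0, 0, 0, 0.004]
[0, 0.6, -2.0, 0, 0, 0, 0.004]
[0, 0.6, -2.0, 0, 0, 0, 0.004]
[0, 0.6, -1.9, 0, 0, 0, 0.004]
[0.5171 0.1863]
```

Emit:
drive_tool([
  [0, 0.5, -2, -0.1, 0, 0, 0.004],
  [0, 0.5, -2, -0.1, 0, 0, 0.004],
  [0, 0.5, -2, -0.1, 0, 0, 0.004],
  [0, 0.6, -2, -0.1, 0, 0, 0.004],
  [0, 0.6, -2, 0, 0, 0, 0.004],
  [0, 0.6, -1.9, 0, 0, 0, 0.004],
  [0, 0, 0, 0, 0, 0, 0],
  [0, 0, 0, 0, 0, 0, 0],
])

```text
t: 20.53
position: [0.5172, -0.0135, 0.1866]
tool_rot: [[0.321, 0.947, -0.0], [-0.0, -0.0, -1.0], [-0.947, 0.321, 0.0]]
force: [-1.9, 1.1, 1.9]
opening: 0.101
```

```bash
python3 -c "
from snap import *
t,s=snap('12',(295,135,345,185),(230,135,330,235))
from arc import *
q=bot.sense();p=q['position'];tx=q['tool_rot'][:,0];b=(p-G*tx)[[0,2]]-H;print('ang',np.degrees(np.arctan2(b[1],-b[0])),np.hypot(*b))
f=t['frame'].astype(int)
red=f[...,0]-np.maximum(f[...,1],f[...,2]); yel=np.minimum(f[...,0],f[...,1])-f[...,2]
print('red');print(red[156:170,322:338]);print('yel');print(yel[156:170,322:338])"
```

```text
20.6333 [ 0.5175 -0.0135  0.1868] [-1.6468 -0.2224  2.3682] 0.09903339719792728
ang 54.91355118858118 0.1721382597775291
red
[[ 23  20  12  13  19  17  10  14  23  30  32  31  30  26  12  -2]
 [ 24  23  15  18  26  18   9  15  27  35  36  37  35  29  12  -3]
 [ 25  24  20  29  37  19  11  22  40  59  67  66  59  40  14  -2]
 [ 26  25  25  42  55  26  13  27  58  97 116 115  97  56  18  -2]
 [ 27  26  27  48  72  46  21  32  71 117 138 138 118  68  21  -1]
 [ 26  26  27  42  70  54  30  38  76 120 138 140 122  74  23  -3]
 [ 23  27  26  33  49  53  43  47  69 102 131 139 122  72  22  -2]
 [ 23  28  29  31  33  35  35  36  43  66 102 124 109  64  20  -1]
 [ 23  29  30  30  31  31  30  31  34  45  69  88  79  48  16  -2]
 [ 24  32  33  34  34  36  37  37  37  40  42  45  41  30  12  -2]
 [ 18  27  29  29  33  38  41  41  44  41  35  32  32  26  12  -2]
 [ 13  22  22  17  17  21  26  33  35  35  31  31  30  26  12  -2]
 [ 10  19  19  10   5   8  17  27  31  31  31  30  28  24  11  -2]
 [  7  15  14   9   3   8  18  27  30  31  31  30  29  25  12  -2]]
yel
[[32 25 14 15 21 18 11 17 27 35 37 37 38 33 19  7]
 [38 27 15 12 15 13  9 15 26 32 35 34 35 31 19  7]
 [45 32 18  9  8  7  7 12 17 20 21 22 25 26 18  8]
 [51 35 20  9  4  5  7  7  8  8  9 10 15 22 17  8]
 [50 35 22 11  5  5  7  8  6  7  6  6 13 21 16  7]
 [51 40 29 21 14 13 12 12 10  9  8  8 13 19 16  6]
 [57 58 53 47 46 41 36 35 35 25 10  6 13 20 16  7]
 [61 72 71 70 71 71 70 70 67 49 21  6 12 19 16  9]
 [57 77 79 80 80 80 81 81 77 61 33 14 15 21 17  7]
 [59 82 88 88 88 88 87 88 85 67 41 26 26 25 17  7]
 [41 63 70 70 68 66 66 66 63 54 42 37 35 32 19  8]
 [22 35 36 29 25 22 25 34 40 40 39 38 37 32 20  8]
 [12 23 22 11  7  9 19 30 37 39 38 38 35 30 18  8]
 [ 8 18 18  9  7 10 19 32 38 38 37 38 38 33 20  8]]
```

View pics/v12.png

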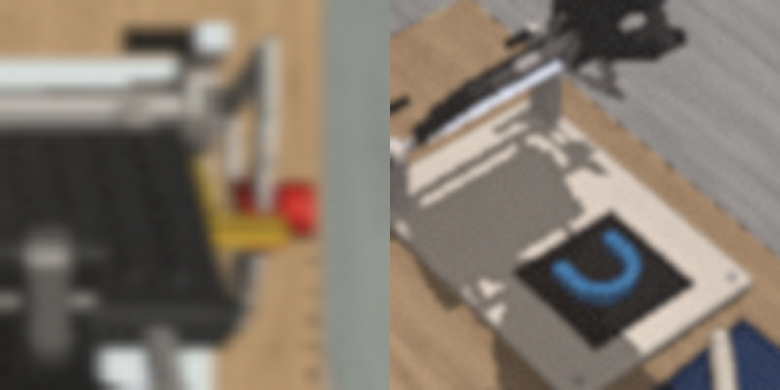

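The pointer now covers the red end exactly: yellow centroid v=164.4, red end originally v=164.3. The knob hasn't moved, forces are small, and the splint is centred and untouched. Handing in.

```bash
python3 -c "
from cell import bot
q=bot.sense();print(q['t'],q['qd'],q['opening'])
print(bot.close_job())"
```

```text
20.6333 [-6.71289183e-06  1.70585259e-03 -1.40189848e-03 -1.19033556e-03
 -4.85802750e-05 -9.76131467e-04] 0.09903339719792728
the job is handed in; nothing more can be done
None
```

I lifted the splint level out of the mould, laid it on the middle of the black pad and released it. I then swung the lamp forward by its bar, in the grip the whole way, to the red marker. I handed the job in at 20.6 s while still holding the lamp; the hand-in gives no verdict.

**Last checks**
- **Splint:** after release it measured about 3 mm from the pad's centre, lengthwise to the stand within about 1°. The last scene picture shows it lying flat in the same place.
- **Pointer:** in the top view the pointer's centre is at row 164.4 and the marker's outer end was at row 164.3. That is about 0.3° apart. The arm pose gives a lamp angle of 54.9°, against about 54.7° measured for the marker.
- **Marker:** its red knob had not moved in the top view.
- **Grip and forces:** the bar was held at opening 0.10, with the arm still and about 3 N at the wrist.

**What disagreed or could not be checked**
- My first triangulation of the marker gave a radius of 62 mm instead of 78 mm, because it had picked up the clip's knob. I re-measured the outer end on the 78 mm circle in both views.
- The scene camera could not see the pointer at the end because the gripper was in the way, so the final alignment rests on the top view and the arm pose.
- The sideways force reached about 9 N during the swing, probably from a slight yaw of the hinge. It was about 1 N or less once I eased the arm sideways.

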